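# Press the proud jar lid home

## Task

The lid of the white ceramic jar on the wooden shelf has been left standing up out of its neck: press it gently down with the fingertips until it is fully home, then withdraw. Only press it: do not lift, tip or shift the jar. Touch nothing else, and leave the blue jar's lid standing up as it is.

Things in the scene. Friction and masses are not known exactly. Their poses are not given: they have to be found in the camera images.
- shelf: fixed low wooden shelf standing on the table, board 200 (its x) by 600 (its y) by 18 mm, upper face 150 mm above the table; two white clips under its +x edge hold a green gasket and a flat steel separator. Origin on the table under the board's centre, z up
- white_jar: the jar to close: loose white ceramic jar on the shelf, 84 mm across, mouth 85 mm above its foot, with a snug lid that cannot come right off. Origin at the centre of its foot, z up
- white_lid_top (a point): centre of the flat top of the pale wooden knob on the white jar's lid; the knob is 32 mm across and stands 16 mm above the lid's plate (84 mm across, 12 mm thick). 113 mm above the jar's foot when the lid is home; up to 125 mm when it stands up
- white_lid (a joint): how far the white jar's lid is pushed in, m: 0 = standing 12 mm up, 0.012 = fully home against its stop. It slides straight down, held by the friction of its seal, gives way at about 4 N and stays where it is left
- blue_lid (a joint): the same for the blue jar's lid, which must be left as it is
- blue_jar: loose blue ceramic jar of the same shape as the white one, its lid also standing up. Origin at the centre of its foot
- whistle_cap: loose red plastic whistle cap on the shelf, 34 mm across, 45 mm tall. Origin at the centre of its underside
- tumbler: loose glass tumbler on the shelf, 72 mm across, 105 mm tall. Origin at the centre of its underside
- mug: loose blue mug on the table at the right-hand (-y) end of the shelf, 80 mm across, 90 mm tall. Origin at the centre of its underside
- tin: loose green tin on the table at the left-hand (+y) end of the shelf, 68 mm across, 85 mm tall. Origin at the centre of its underside
- spoon: loose spoon lying on the table to the right of and before the shelf. Origin on its underside, near its middle
Things that resemble listed ones, but are neither listed nor needed, are in the scene too. Leave any purple or red look-alike of the white_jar alone.

How it is judged:
By the outcome, as a careful person would: the job done as asked, in the order asked, and still so for the second after the job is handed in, with the robot touching nothing.
It also fails if it takes over 35 s, if anything falls off the work surface, if the arm or the gripper's body presses on something with over 40 N, if the wrist force passes 120 N, or if a joint passes its speed limit or range.

## Robot

A 6-joint arm with a two-finger parallel gripper is mounted at the origin on the work surface. World frame = base frame: x ahead of the robot, y to its left, z up, the work surface at z = 0. Lengths are in m, angles in rad, forces in N, time in s.
With the tool pointing down it reaches from about 0.325 to 0.775 m from the base axis. Payload 9.3 kg.
Tool frame: the origin (TCP) lies at the very end of the fingers, on their centre line; the grasp point (between the pads) lies arm.hold_point_z behind it (arm.hold_point_z is the distance from the TCP to the grasp point, in m); z points along the fingers, y is the line along which they close (so a half turn about z gives the same grasp; the last joint's range is limited). The gripper opens to 85 mm and grips with 20 to 120 N. Pads are 22 mm wide; open, the fingers measure 114 mm over their backs; the gripper's body (76 mm by 85 mm) begins 54 mm behind the grasp point. The pads swing forward as they close: fully open they stand 13 mm farther back than shut.
Start: joints at [-1.312, 0.259, 0.021, 1.334, 0, 1.418], TCP at [0.22, -0.504, 0.231] pointing down, gripper open.
Joint ranges: [-3.04, 3.04], [-0.91, 1.82], [-1.04, 1.36], [-1.92, 1.95], [-1.52, 1.45], [-3.14, 3.14]. Speed limits (rad/s): [2.22, 2.22, 2.79, 3.14, 3.14, 3.14].

## Interface

Orientations are given as [roll, pitch, yaw] about the fixed x, y, z axes, in that order (R = Rz(yaw) Ry(pitch) Rx(roll)).
In Python, from plant import sensors, eyes, order, arm gives the robot as it stands.
- The arm moves only by the tool arm_command, never from a script. Its argument "increments" is a list of rows, each a list of 5 numbers: the shift along the tool's x, y, z as a fraction of full scale, then the turn about the tool's z as a fraction of full scale, then the closure, from -1 (fully open) to 1 (shut), so that 0 is half open. A call has 1 to 8 rows; each row is the pose to reach, as a shift and turn from the pose commanded when the call began, along the tool's axes at that moment, turning the shorter way round; what a row does not reach only later rows make up. Full scale, the value 1, is 0.08 m for a shift and 360 degrees for a turn. A row lasts 1/8 s, in which the tool goes at most 62.5 mm and 10.7 degrees, less where a joint would pass 70% of its speed; a pose out of reach is approached as far as the arm can. A call with a number of a shift or a turn outside -1 to 1 is refused whole. A call with a gripper value outside its range is refused whole. The fingers move at their own pace and stop on an object; "squeeze" is the grip in N (left out, the last holds). Time passes only in rows, so rows that repeat a pose let the fingers close. It gives the time, the measured TCP pose, the force, the opening and the grip force at its end, in the units of the state.
- sensors.observe(): the state, without advancing time (a new reading comes with each control period).
- eyes.capture(name): name is "side" or "top" or "wrist"; returns the picture (384x512x3 uint8, red, green, blue); there is no depth.
- eyes.camera_params(name): a dict with "fov_y" (degrees; the focal length in pixels is half the picture's height over the tangent of half this angle, whatever the lens; pixels are square), "cx", "cy" (the principal point, pixels), "D" ([k1, k2, p1, p2, k3] as OpenCV has them; the pictures are not rectified), "T" (4x4, takes a point from camera to world coordinates); the wrist camera has in their place "hand_eye" (4x4, takes a point from camera to tool coordinates, whose origin is the TCP and whose axes are the flange's). Camera axes: x right, y down, z forward; pixel columns grow to the right and rows downward; lengths in m; the calibration is good to about 2 mm. A picture is of the moment at which its call begins: read the wrist's pose just before it. camera_params takes no time and is no camera call.
- order.finish_job(): hands the job in; it is judged then, once.
The state is a dict: "t": time; "qpos": joint angles; "qvel": joint speeds; "joint_efforts": joint torques, N m; "tcp_pos": TCP position; "eef_rot": TCP orientation; "ft_force": force on the tool from outside, world axes, zero at the start; "ft_torque": the same for the moment, N m; "grip_width": finger opening in m; "gripper_force": force on a finger pad.
Only numpy, scipy, OpenCV 4.12 (cv2) and the standard library are available. Lean on these libraries where they do the work, as an engineer would, in place of code of your own. Each camera call takes 0.05 s, during which the arm holds its last target. There are 200 camera calls.

## Working session

There is one attempt and no reset: what is moved stays moved. The work goes in short steps, Python scripts to look and compute and a tool call to move; the robot and the scene stay as the last step left them, time stands still between calls to the robot, and variables do not carry over. Pictures are saved under pics/ and viewed, at most 10 in all, crops included, and the job is handed in when it is done.

Besides the shell and the picture viewer there is one more tool, called after "Request:" in YAML: its name, and indented under it one key for each argument. arm_command: Moves the arm, as the interface text tells. Its arguments: {"type":"object","properties":{"increments":{"type":"array"},"squeeze":{"type":"number"}},"required":["increments"]}

```bash
mkdir -p pics
python3 - <<'E'
from plant import sensors, eyes, order, arm
import cv2, numpy as np
s=sensors.observe(); print(s['t'],s['tcp_pos'],s['eef_rot'],s['grip_width'],s['ft_force'],arm.hold_point_z)
for n in('side','top'):
    p=eyes.camera_params(n); print(n,p['fov_y'],p['cx'],p['cy'],p['D'],np.round(p['T'],3).tolist())
    im=eyes.capture(n); cv2.imwrite(f'pics/{n}0.png',cv2.resize(im[:,:,::-1],(800,600),interpolation=cv2.INTER_CUBIC))
E
```

```text
0.0 [ 0.22007339 -0.50373976  0.23065333] [-3.14025214e+00 -1.63634896e-04  4.11870919e-01] 0.0853843063224243 [-0.6328823  -0.29752456  0.10320776] 0.0187
side 57.699863737367664 254.79212151983873 192.18866923138248 [0.01719557 0.         0.         0.         0.        ] [[0.646, 0.54, -0.54, 1.158], [0.763, -0.44, 0.473, -0.592], [0.018, -0.717, -0.696, 1.043], [0.0, 0.0, 0.0, 1.0]]
top 44.76470053721435 255.23736856253046 189.0707255338049 [-0.08125106  0.          0.          0.          0.        ] [[0.006, -0.996, 0.089, 0.357], [-1.0, -0.006, 0.0, -0.017], [0.0, -0.089, -0.996, 1.593], [0.0, 0.0, 0.0, 1.0]]
```

View pics/side0.png

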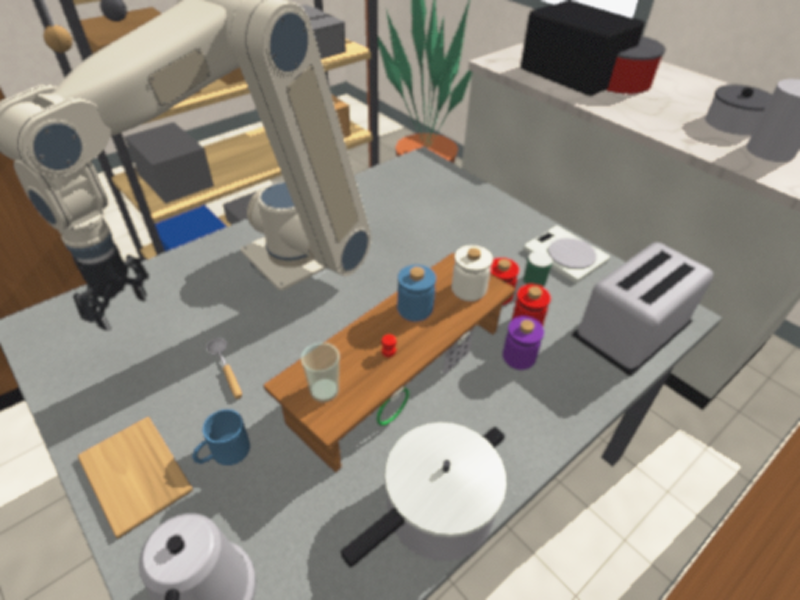

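View pics/top0.png

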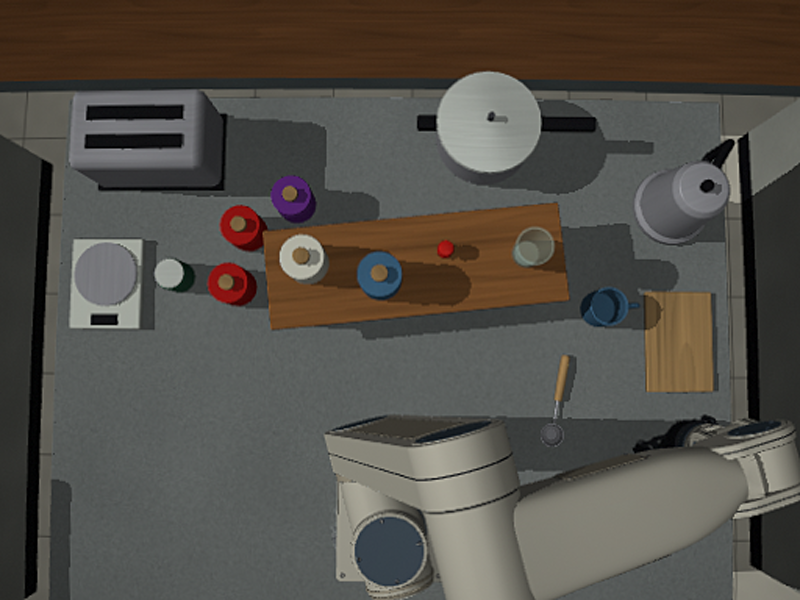

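The top view shows the white jar's knob at about (300,256) and the blue jar's at (379,272). In the side view they are at (474,254) and (417,273). I'll enlarge the jars and triangulate.

```bash
cat > h.py <<'E'
from plant import sensors, eyes, order, arm
import cv2, numpy as np
def K(p):
    f=192/np.tan(np.radians(p['fov_y']/2)); return np.array([[f,0,p['cx']],[0,f,p['cy']],[0,0,1]])
def ray(n,uv):
    p=eyes.camera_params(n)
    x=cv2.undistortPoints(np.array([[uv]],float),K(p),np.array(p['D']))[0,0]
    T=np.array(p['T']); d=T[:3,:3]@[*x,1]; return T[:3,3],d/np.linalg.norm(d)
def at_z(n,uv,z):
    o,d=ray(n,uv); return o+d*(z-o[2])/d[2]
def tri(a,b):
    (o1,d1),(o2,d2)=ray('top',a),ray('side',b)
    s=np.linalg.lstsq(np.c_[d1,-d2],o2-o1,rcond=None)[0]
    p,q=o1+s[0]*d1,o2+s[1]*d2; return (p+q)/2,np.linalg.norm(p-q)
def c(u,v): return ((u+.5)*.64-.5,(v+.5)*.64-.5)
E
python3 - <<'E'
from h import *
print(tri(c(300,256),c(474,254)),tri(c(379,272),c(417,273)))
t=eyes.capture('top')[140:200,165:245,::-1]; s=eyes.capture('side')[145:205,255:335,::-1]
cv2.imwrite('pics/crop.png',cv2.resize(np.hstack([t,s]),(800,300),interpolation=cv2.INTER_NEAREST))
E
```

```text
(array([0.54770548, 0.16648282, 0.26410881]), np.float64(0.0010118656685617364)) (array([0.51827311, 0.02035196, 0.26784638]), np.float64(0.001311975587786599))
```

View pics/crop.png

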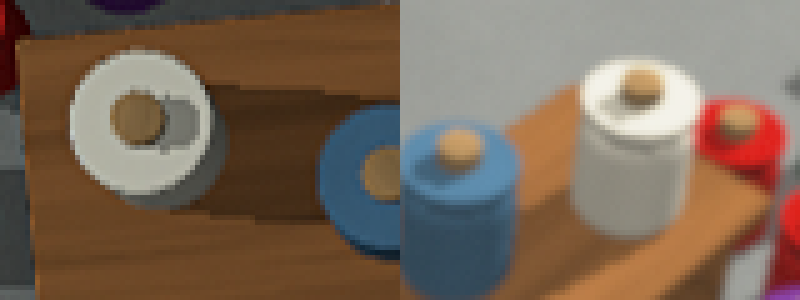

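The knob is at about (0.548, 0.166), with its top near z 0.27. First I'll rise, shut the fingers and turn so the tool's axes straddle the path.

Request:
arm_command:
  increments:
    - [0, 0, -0.5, -0.03, 1]
    - [0, 0, -1, -0.06, 1]
    - [0, 0, -1, -0.09, 1]
    - [0, 0, -1, -0.12, 1]
    - [0, 0, -1, -0.15, 1]
    - [0, 0, -1, -0.18, 1]
    - [0, 0, -1, -0.21, 1]
    - [0, 0, -1, -0.236, 1]
  squeeze: 20

```text
t: 1.2
tcp_pos: [0.2201, -0.504, 0.3111]
eef_rot: [3.142, -0.0, 1.9]
ft_force: [-0.3, 0.4, -0.5]
grip_width: 0.0
gripper_force: 0.0
```

Request:
arm_command:
  increments:
    - [0.25, 0.25, -0.3, 0, 1]
    - [0.5, 0.5, -0.6, 0, 1]
    - [0.75, 0.75, -0.6, 0, 1]
    - [1, 1, -0.6, 0, 1]
    - [1, 1, -0.6, 0, 1]

```text
t: 1.82
tcp_pos: [0.2711, -0.4014, 0.3598]
eef_rot: [3.141, 0.001, 1.897]
ft_force: [0.5, -0.4, -0.3]
grip_width: -0.0001
gripper_force: 0.0
```

Request:
arm_command:
  increments:
    - [0.33, 0.33, 0, 0, 1]
    - [0.67, 0.67, 0, 0, 1]
    - [1, 1, 0, 0, 1]

```text
t: 2.2
tcp_pos: [0.3211, -0.3012, 0.359]
eef_rot: [-3.141, -0.0, 1.894]
ft_force: [-0.3, -0.7, -0.6]
grip_width: -0.0003
gripper_force: 0.0
```

Request:
arm_command:
  increments:
    - [0.33, 0.33, 0, 0, 1]
    - [0.67, 0.67, 0, 0, 1]
    - [1, 1, 0, 0, 1]

```text
t: 2.58
tcp_pos: [0.3718, -0.1997, 0.3591]
eef_rot: [-3.141, 0.0, 1.894]
ft_force: [0.2, -0.9, 0.3]
grip_width: -0.0003
gripper_force: 0.0
```

Request:
arm_command:
  increments:
    - [0.33, 0.33, 0, 0, 1]
    - [0.67, 0.67, 0, 0, 1]
    - [1, 1, 0, 0, 1]

```text
t: 2.95
tcp_pos: [0.4224, -0.0984, 0.3591]
eef_rot: [-3.141, 0.0, 1.894]
ft_force: [0.7, 0.1, 1.0]
grip_width: -0.0003
gripper_force: 0.0
```

Request:
arm_command:
  increments:
    - [0.33, 0.33, 0, 0, 1]
    - [0.67, 0.67, 0, 0, 1]
    - [1, 1, 0, 0, 1]

```text
t: 3.32
tcp_pos: [0.473, 0.003, 0.359]
eef_rot: [-3.141, 0.0, 1.894]
ft_force: [0.3, -1.0, 0.4]
grip_width: 0.0002
gripper_force: 0.0
```

Request:
arm_command:
  increments:
    - [0.33, 0.33, 0, 0, 1]
    - [0.67, 0.67, 0, 0, 1]
    - [1, 1, 0, 0, 1]
    - [1, 1, 0, 0, 1]
    - [1, 1, 0, 0, 1]

```text
t: 3.95
tcp_pos: [0.5226, 0.1032, 0.3589]
eef_rot: [-3.141, 0.0, 1.895]
ft_force: [0.0, -0.1, 0.1]
grip_width: -0.0001
gripper_force: 0.0
```

Run:
```python
from h import *
s=sensors.observe(); p=eyes.camera_params('wrist'); print(p,s['tcp_pos'],s['eef_rot'])
im=eyes.capture('wrist'); cv2.imwrite('pics/w1.png',cv2.resize(im[:,:,::-1],(800,600),interpolation=cv2.INTER_CUBIC))
print([np.round(at_z('top',(191.9,163.3),z),4) for z in(.263,.275)])
```

```text
{'fov_y': 59.46068143948249, 'cx': 257.6859736852759, 'cy': 192.18468911377428, 'D': array([-0.02018862,  0.        ,  0.        ,  0.        ,  0.        ]), 'hand_eye': array([[ 4.18614985e-04, -9.52034480e-01, -3.05990480e-01,
         7.89127463e-02],
       [ 9.99999677e-01,  6.08633510e-04, -5.25589021e-04,
        -3.18473687e-04],
       [ 6.86614930e-04, -3.05990161e-01,  9.52034427e-01,
        -1.43522205e-01],
       [ 0.00000000e+00,  0.00000000e+00,  0.00000000e+00,
         1.00000000e+00]])} [0.52263886 0.10317807 0.35888834] [-3.14072694e+00  9.89301652e-05  1.89468296e+00]
[array([0.5493, 0.1668, 0.263 ]), array([0.5475, 0.1652, 0.275 ])]
```

View pics/w1.png

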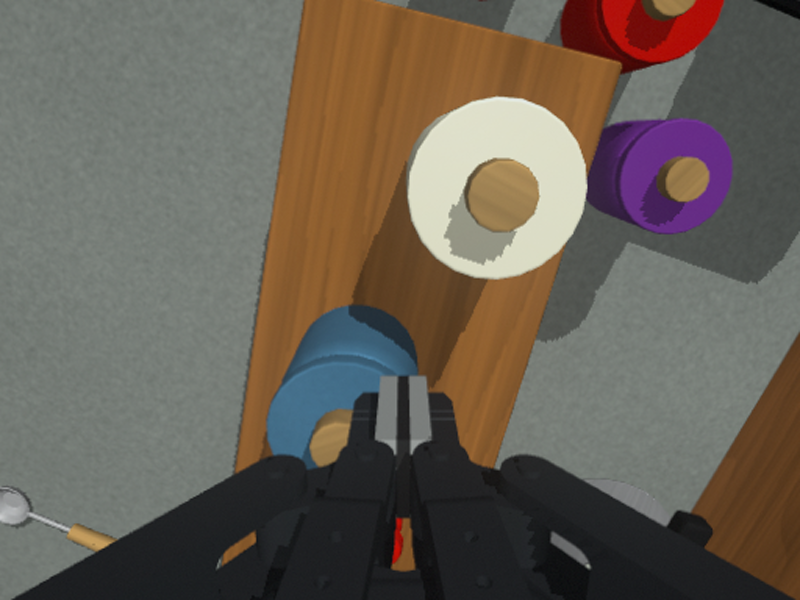

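The wrist view shows the knob's top at (504,194) and the white lid at (497,187). Nothing close by is as tall as the lid.

Run:
```python
from h import *
from scipy.spatial.transform import Rotation as Ro
p=eyes.camera_params('wrist'); s=sensors.observe(); R=Ro.from_euler('xyz',s['eef_rot']).as_matrix()
T=np.array(p['hand_eye']); x=cv2.undistortPoints(np.array([[c(504,194)]]),K(p),p['D'])[0,0]
o=R@T[:3,3]+s['tcp_pos']; d=R@T[:3,:3]@[*x,1]
for z in(.263,.27,.275):
    P=o+d*(z-o[2])/d[2]; print(P, R.T@(P-s['tcp_pos'])/.08, 'depth',K(p)[0,0]*.032/46.5,(z-o[2])/d[2])
```

```text
[0.54852865 0.16681664 0.263     ] [0.65426869 0.56329746 1.20160105] depth 0.23136209004367567 0.23626210389053545
[0.54702781 0.16713382 0.27      ] [0.66396955 0.54672874 1.11410651] depth 0.23136209004367567 0.22936150546128176
[0.54595579 0.16736037 0.275     ] [0.67089873 0.53489395 1.0516104 ] depth 0.23136209004367567 0.2244325065832434
```

Request:
arm_command:
  increments:
    - [0.33, 0.28, 0, 0, 1]
    - [0.66, 0.55, 0, 0, 1]
    - [0.66, 0.55, 0.3, 0, 1]
    - [0.66, 0.55, 0.6, 0, 1]
    - [0.66, 0.55, 0.8, 0, 1]
    - [0.66, 0.55, 0.8, 0, 1]
    - [0.66, 0.55, 0.8, 0, 1]

```text
t: 4.88
tcp_pos: [0.5475, 0.1671, 0.2963]
eef_rot: [3.14, 0.0, 1.894]
ft_force: [-0.5, -0.0, -0.2]
grip_width: 0.0
gripper_force: 0.0
```

Request:
arm_command:
  increments:
    - [0, 0, 0.05, 0, 1]
    - [0, 0, 0.1, 0, 1]
    - [0, 0, 0.13, 0, 1]
    - [0, 0, 0.16, 0, 1]
    - [0, 0, 0.19, 0, 1]
    - [0, 0, 0.19, 0, 1]

```text
t: 5.62
tcp_pos: [0.5473, 0.1678, 0.2799]
eef_rot: [-3.141, -0.0, 1.895]
ft_force: [-0.0, -0.2, 0.6]
grip_width: -0.0
gripper_force: 0.0
```

Request:
arm_command:
  increments:
    - [0, 0, 0.02, 0, 1]
    - [0, 0, 0.04, 0, 1]
    - [0, 0, 0.06, 0, 1]
    - [0, 0, 0.08, 0, 1]
    - [0, 0, 0.1, 0, 1]
    - [0, 0, 0.1, 0, 1]

```text
t: 6.38
tcp_pos: [0.5473, 0.1678, 0.272]
eef_rot: [-3.141, -0.0, 1.895]
ft_force: [0.5, 0.4, 0.6]
grip_width: 0.0002
gripper_force: 0.0
```

Request:
arm_command:
  increments:
    - [0, 0, 0.01, 0, 1]
    - [0, 0, 0.02, 0, 1]
    - [0, 0, 0.03, 0, 1]
    - [0, 0, 0.04, 0, 1]
    - [0, 0, 0.04, 0, 1]

```text
t: 7.0
tcp_pos: [0.5474, 0.1678, 0.2689]
eef_rot: [3.141, 0.0, 1.895]
ft_force: [0.1, -0.5, 3.5]
grip_width: -0.0003
gripper_force: 1.8
```

Request:
arm_command:
  increments:
    - [0, 0, 0.01, 0, 1]
    - [0, 0, 0.02, 0, 1]
    - [0, 0, 0.03, 0, 1]
    - [0, 0, 0.03, 0, 1]

```text
t: 7.5
tcp_pos: [0.5474, 0.1678, 0.2663]
eef_rot: [-3.141, -0.0, 1.895]
ft_force: [-0.1, -0.8, 3.4]
grip_width: 0.0004
gripper_force: 1.3
```

Request:
arm_command:
  increments:
    - [0, 0, 0.01, 0, 1]
    - [0, 0, 0.02, 0, 1]
    - [0, 0, 0.02, 0, 1]

```text
t: 7.88
tcp_pos: [0.5474, 0.1678, 0.2648]
eef_rot: [-3.142, -0.0, 1.895]
ft_force: [0.3, -0.2, 2.9]
grip_width: 0.0
gripper_force: 1.4
```

Request:
arm_command:
  increments:
    - [0, 0, 0.01, 0, 1]
    - [0, 0, 0.01, 0, 1]

```text
t: 8.12
tcp_pos: [0.5474, 0.1678, 0.264]
eef_rot: [-3.142, -0.0, 1.895]
ft_force: [0.6, 0.9, 3.2]
grip_width: 0.0002
gripper_force: 1.5
```

Request:
arm_command:
  increments:
    - [0, 0, 0.01, 0, 1]
    - [0, 0, 0.01, 0, 1]

```text
t: 8.38
tcp_pos: [0.5474, 0.1678, 0.2632]
eef_rot: [3.142, -0.0, 1.895]
ft_force: [0.5, 0.4, 4.0]
grip_width: -0.0002
gripper_force: 1.5
```

Request:
arm_command:
  increments:
    - [0, 0, 0.01, 0, 1]
    - [0, 0, 0.01, 0, 1]

```text
t: 8.62
tcp_pos: [0.5474, 0.1678, 0.2631]
eef_rot: [3.141, 0.0, 1.895]
ft_force: [-0.4, 0.7, 6.9]
grip_width: -0.0
gripper_force: 3.7
```

The tip stopped at z 0.263 and the force is rising, so the lid looks home. One more small push should confirm it.

Request:
arm_command:
  increments:
    - [0, 0, 0.01, 0, 1]
    - [0, 0, 0.01, 0, 1]
    - [0, 0, 0.01, 0, 1]

```text
t: 9.0
tcp_pos: [0.5474, 0.1679, 0.263]
eef_rot: [3.14, 0.0, 1.895]
ft_force: [-2.6, -0.5, 12.3]
grip_width: 0.0001
gripper_force: 6.2
```

Firm stop at 12 N with no further travel, so I'll withdraw straight up.

Request:
arm_command:
  increments:
    - [0, 0, -0.03, 0, 1]
    - [0, 0, -0.1, 0, 1]
    - [0, 0, -0.4, 0, 1]
    - [0, 0, -0.7, 0, 1]
    - [0, 0, -1, 0, 1]
    - [0, 0, -1, 0, 1]
    - [0, 0, -1, 0, 1]

```text
t: 9.88
tcp_pos: [0.5473, 0.1678, 0.3408]
eef_rot: [-3.14, -0.0, 1.895]
ft_force: [0.3, -0.2, -0.8]
grip_width: 0.0002
gripper_force: 0.0
```

Request:
arm_command:
  increments:
    - [-0.5, -0.5, -0.3, 0, 1]
    - [-1, -1, -0.3, 0, 1]
    - [-1, -1, -0.3, 0, 1]
    - [-1, -1, -0.3, 0, 1]
    - [-1, -1, -0.3, 0, 1]

```text
t: 10.5
tcp_pos: [0.4973, 0.0673, 0.365]
eef_rot: [-3.141, -0.001, 1.896]
ft_force: [0.7, -0.2, 0.6]
grip_width: 0.0005
gripper_force: 0.0
```

Run:
```python
from h import *
s=sensors.observe(); print(s['t'],s['tcp_pos'],s['ft_force'])
im=eyes.capture('wrist'); cv2.imwrite('pics/w2.png',im[:,:,::-1])
t=eyes.capture('side')[125:245,185:345,::-1]; cv2.imwrite('pics/s2.png',cv2.resize(t,(800,600),interpolation=cv2.INTER_CUBIC))
```

```text
10.5 [0.49730142 0.0672612  0.36498468] [ 0.65163813 -0.20519776  0.63905016]
```

View pics/s2.png

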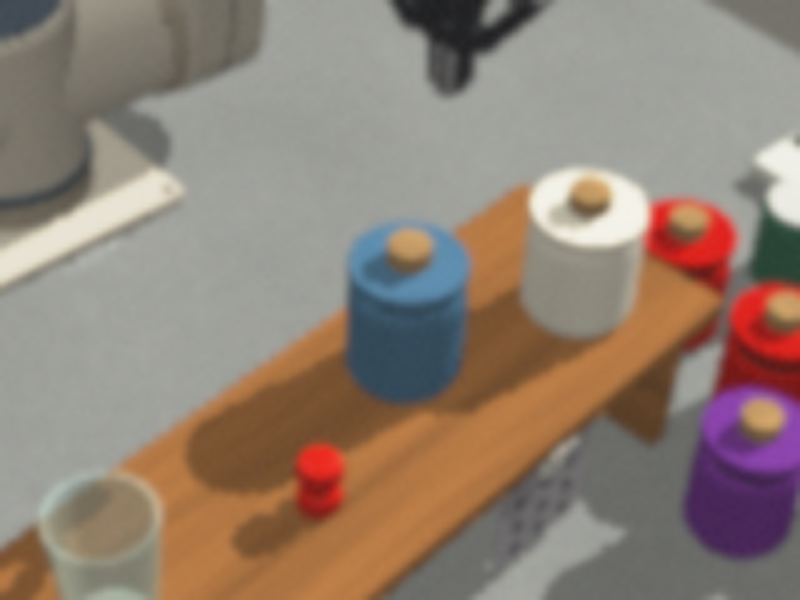

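View pics/w2.png

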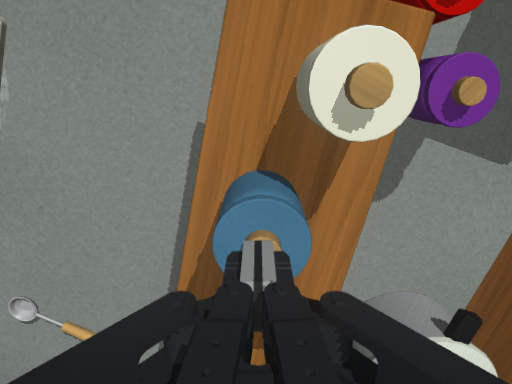

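In the side crop the white lid at (590,200) sits flush with no gap. The blue lid at (410,260) still shows its gap, nothing else has shifted, and the gripper is clear of everything.

```bash
python3 -c "
from plant import order
print(order.finish_job())"
```

```text
the job is handed in; nothing more can be done
None
```

The white jar's lid is pressed fully home against its stop (about 12 N at the end, no further travel); the blue jar's lid still stands up, nothing else was touched, the arm is clear, and the job is handed in.

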